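# Engage and drive home the slack captive screw of a filter box

### The job

One of the two T-handled captive screws on the filter box is slack and sits down in its notch; the other is already tight. Pull the slack screw's handle straight out against its spring until its cross pin clears the notch, then drive it clockwise along its thread until it is fully home against the stop, and let go. Do not knock over or shove the glue bottle, the paint pot or the tweezers.

Things in the scene. Friction and masses are not known exactly. Their poses are not given: they have to be found in the camera images.
- filter_box: Low grey steel box, 105 mm (x) by 180 mm (y) by 50 mm high, bright cover, fixed to the table; louvres on its -x side, black hose stub on its +x side. Origin under its centre. Two screws stand on the cover, 46 mm either side of the centre along y; which is at which end varies.
- screw_collar: Steel collar of the SLACK screw, fixed on the cover. Origin on the screw's axis at the cover's top, z up. Flange 60 mm across; on it a crown 42 mm across with two notches along the collar's x axis, 10 mm deep, where the screw's cross pin lies; from each a thread track rises clockwise to a stop post (post tops 38 mm above the origin). Turned up to 25 degrees relative to the box.
- tight_screw: The same collar, screw and T-handle already driven home; nothing there moves. Origin as for screw_collar, 92 mm from it. Its handle stands 15 mm higher than the slack one's and is turned 1.88 rad clockwise from its collar's x axis.
- bar_mid (a point): Centre of the slack screw's T-handle: a black bar 74 mm long, 14 mm wide, 20 mm high, edges rounded, on a 13 mm stem; it turns about its centre. Site x along the bar, z up. 58 mm above the collar's origin when slack (108 mm above the table), so 10 mm free between bar and post tops.
- bar_end (a point): Point on the bar's centre line, 32 mm from bar_mid, 5 mm short of the end, along the +x axis of the bar (moves with the bar).
- screw_lift (a joint): How far the slack screw is pulled out (up), m: 0 in the notch, 0.019 fully out. A spring pulls it back, with its weight about 5.5 N at 0 and 9.5 N fully out. It clears the notch above 0.010; the thread carries it from 0.010 to 0.015 at the stop. Let go before the pin is over the track, it drops back.
- screw_turn (a joint): Rotation of the slack screw, rad, growing CLOCKWISE from above: about 0 in the notch (play under 0.1 either way; it turns further only when pulled out). From about 0.5 the pin is over the track and it stays up and stays put when released. The stop is at 1.88. Driving takes 0.1 to 0.15 N m (3 to 5 N near the end of the bar).
- glue_bottle: White glue bottle standing behind the box, 48 mm across, 152 mm high, loose. Origin under its centre.
- paint_pot: White paint pot with lid, 39 mm across, 40 mm high, loose, in front of the box. Origin under its centre.
- tweezers: Steel tweezers 115 mm long, 12 mm wide, 5 mm high, lying loose on the box's cover along its -x edge. Origin under their centre.
- clamp_lamp: Desk lamp clamped to the table's near edge, turned away to the left: an obstacle to swing over or round. The origin is only a point of its frame and stays put; the foot stands near x 0.38, y 0.13, the lower arm leans left to an elbow 0.35 m up near x 0.5, y 0.3, the upper arm goes on to the shade near x 0.63, y 0.57, 0.2 to 0.4 m up.

How it is judged:
By the outcome, as a careful person would: the job done as asked, in the order asked, and still so for the second after the job is handed in, with the robot touching nothing.
It also fails if it takes over 64 s, if anything falls off the work surface, if the arm or the gripper's body presses on something with over 40 N, if the wrist force passes 120 N, or if a joint passes its speed limit or range.

### The arm

A 6-joint arm with a two-finger parallel gripper is mounted at the origin on a cart in front of the work surface, level with it; the furniture and walls round the work are solid. World frame = base frame: x ahead of the robot, y to its left, z up, the work surface at z = 0. Lengths are in m, angles in rad, forces in N, time in s.
With the tool pointing down it reaches from about 0.3 to 0.775 m from the base axis. Payload 14.6 kg.
Tool frame: the origin (TCP) lies midway between the tips of the shut fingers; the grasp point (between the pads) lies 19 mm behind it; z points along the fingers, y is the line along which they close (so a half turn about z gives the same grasp; the last joint's range is limited). The gripper opens to 94 mm and grips with 3 to 60 N. Pads are 16 mm wide; open, the fingers measure 119 mm over their backs; the gripper's body (75 mm by 177 mm) begins 78 mm behind the grasp point.
Start: joints at [1.097, 0.3, 1.521, -0, 1.321, -0.067], TCP at [0.218, 0.505, 0.205] pointing down, gripper open.
Joint ranges: [-3.03, 3.03], [-0.79, 2.21], [0.23, 2.52], [-1.04, 4.18], [0, 3.07], [-2.55, 2.55]. Speed limits (rad/s): [2.22, 2.22, 2.57, 3.14, 3.14, 3.14].

### API

Orientations are given as a unit quaternion [x, y, z, w].
In Python, from cell import robot, vision, job_done gives the robot as it stands.
- The arm moves only by the tool carry_out, never from a script. Its argument "targets" is a list that holds one entry, the list of rows, each a list of 5 numbers: the closure, from 0 (fully open) to 1 (shut), then the shift along the tool's x, y, z in cm, then the turn about the tool's z in rad. In form: [[[grip, tx, ty, tz, twist], ...]]. A call has 1 to 20 rows; each row is the pose to reach, as a shift and turn from the pose commanded when the call began, along the tool's axes at that moment; what a row does not reach only later rows make up. A row lasts 1/12 s, in which the tool goes at most 41.7 mm and 7.16 degrees, less where a joint would pass 70% of its speed; a pose out of reach is approached as far as the arm can. A call with a gripper value outside its range is refused whole. The fingers move at their own pace and stop on an object; "squeeze" is the grip in N (left out, the last holds). Time passes only in rows, so rows that repeat a pose let the fingers close. It gives the time, the measured TCP pose, the force, the opening and the grip force at its end, in the units of the state.
- robot.state(): the state, without advancing time (a new reading comes with each control period).
- vision.snapshot(name): name is "scene" or "top"; returns a dict with "color" (480x640x3 uint8, red, green, blue), "intrinsics" (3x3 intrinsics, pixels), "R" (3x3) and "t" (3): a world point X has camera coordinates R X + t. Camera axes: x right, y down, z forward; pixel columns grow to the right and rows downward; lengths in m; the calibration is good to about 2 mm. A picture is of the moment at which its call begins. There is no depth.
- job_done(): hands the job in; it is judged then, once.
The state is a dict: "clock": time; "joint_positions": joint angles; "joint_vel": joint speeds; "joint_efforts": joint torques, N m; "ee_pos": TCP position; "tool_rot": TCP orientation; "ft_force": force on the tool from outside, world axes, zero at the start; "ft_torque": the same for the moment, N m; "grip_width": finger opening in m; "grasp_force": force on a finger pad.
Only numpy, scipy, OpenCV 4.12 (cv2) and the standard library are available. Lean on these libraries where they do the work, as an engineer would, in place of code of your own. Each camera call takes 0.05 s, during which the arm holds its last target. There are 200 camera calls.

## Working session

There is one attempt and no reset: what is moved stays moved. The work goes in short steps, Python scripts to look and compute and a tool call to move; the robot and the scene stay as the last step left them, time stands still between calls to the robot, and variables do not carry over. Pictures are saved under pics/ and viewed, at most 10 in all, crops included, and the job is handed in when it is done.

Besides the shell and the picture viewer there is one more tool, called after "Call:" as name(argument=value, ...), one argument or row to a line, values as JSON. carry_out: Moves the arm, as the interface text tells. Its arguments: {"type":"object","properties":{"targets":{"type":"array"},"squeeze":{"type":"number"}},"required":["targets"]}

```bash
mkdir -p pics
python3 - <<'E'
from cell import robot, vision
import cv2,numpy as np
s=robot.state();print({k:np.round(v,3).tolist() for k,v in s.items()})
for n in("scene","top"):
    d=vision.snapshot(n);cv2.imwrite(f"pics/{n}0.png",d["color"][:,:,::-1])
    print(n,np.round(d["intrinsics"],1).tolist(),np.round(d["R"],4).tolist(),np.round(d["t"],4).tolist())
E
```

```text
{'clock': 0.0, 'joint_positions': [1.097, 0.3, 1.522, -0.0, 1.321, -0.067], 'joint_vel': [0.002, -0.001, 0.0, 0.001, -0.001, -0.0], 'joint_efforts': [0.001, -53.18, -35.273, 0.071, 0.024, -0.0], 'ee_pos': [0.217, 0.505, 0.205], 'tool_rot': [0.202, 0.979, -0.001, -0.0], 'ft_force': [0.622, 0.387, 0.253], 'ft_torque': [0.027, 0.046, 0.015], 'grasp_force': 0.0, 'grip_width': 0.094}
scene [[532.6, 0.0, 311.6], [0.0, 532.6, 241.3], [0.0, 0.0, 1.0]] [[0.8108, 0.5851, 0.0125], [0.3414, -0.4555, -0.8222], [-0.4754, 0.6709, -0.5691]] [-0.5038, -0.183, 1.1847]
top [[506.8, 0.0, 318.8], [0.0, 506.8, 241.3], [0.0, 0.0, 1.0]] [[0.1062, -0.9943, 0.0006], [-0.9724, -0.104, -0.2087], [0.2076, 0.0216, -0.978]] [-0.0548, 0.631, 0.777]
```

View pics/top0.png

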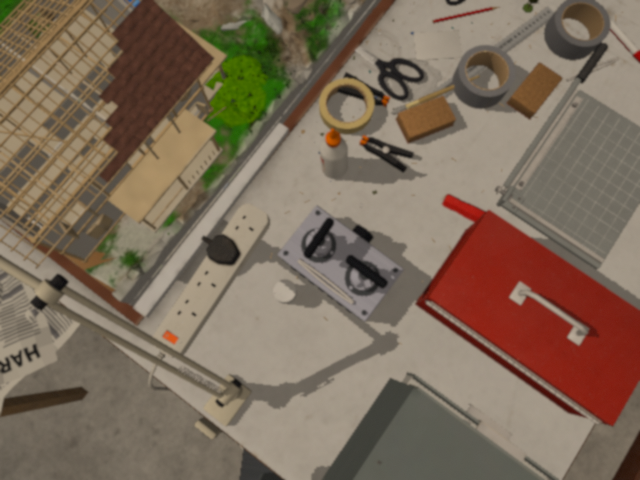

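View pics/scene0.png

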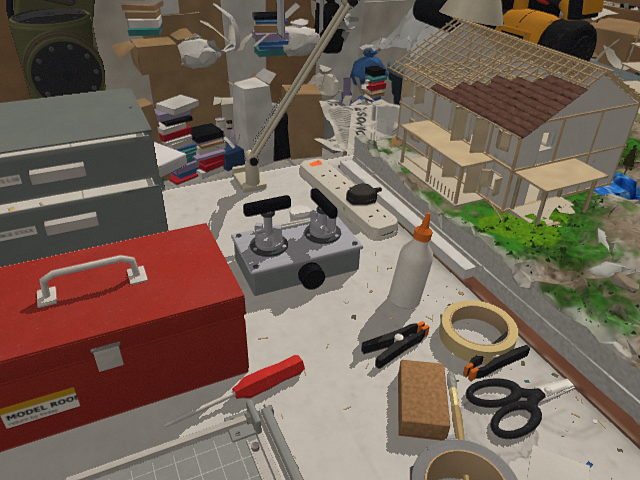

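The top view shows the box around (340,262), with handles at (318,238) and (366,271). In the scene view the handles are at (267,206) and (324,203). I'll zoom in on both.

Run:
```python
import cv2,numpy as np
a=cv2.imread("pics/top0.png")[195:325,265:415];b=cv2.imread("pics/scene0.png")[175:305,220:370]
f=lambda i:cv2.resize(i,None,fx=5,fy=4.6,interpolation=cv2.INTER_CUBIC) 
cv2.imwrite("pics/c1.png",cv2.resize(a,None,fx=4.6,fy=4.6,interpolation=cv2.INTER_CUBIC))
cv2.imwrite("pics/c2.png",cv2.resize(b,None,fx=4.6,fy=4.6,interpolation=cv2.INTER_CUBIC))
```

```text
(no output)
```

View pics/c1.png

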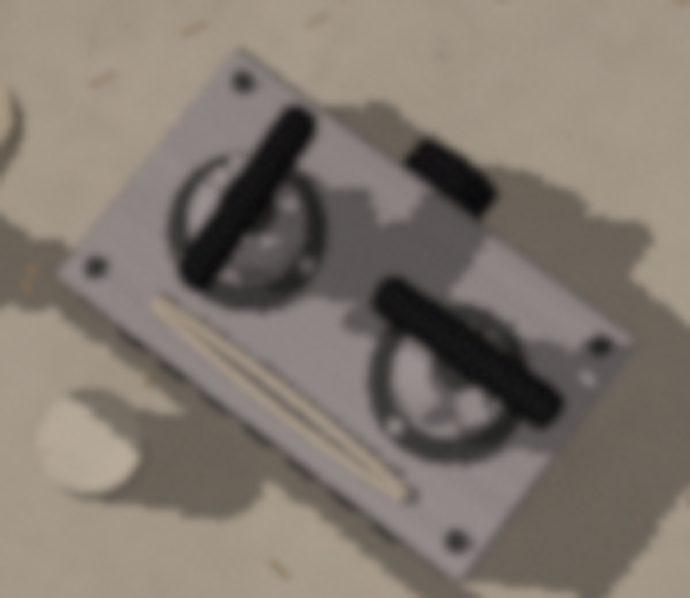

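View pics/c2.png

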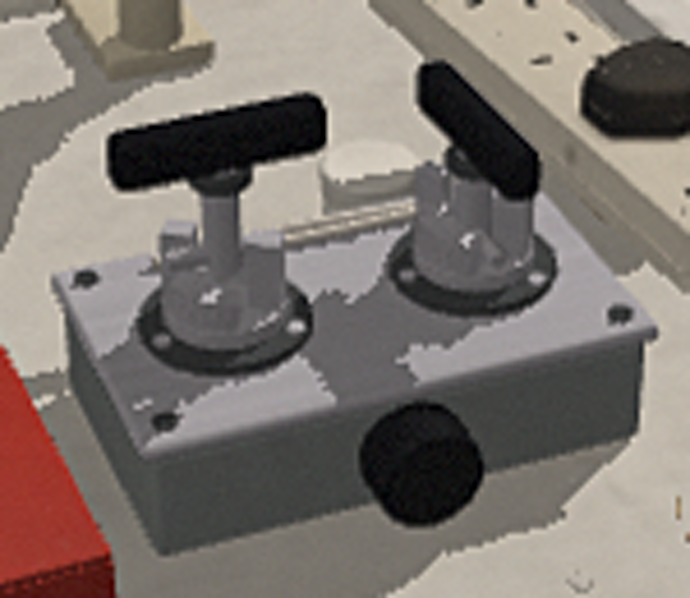

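c1 shows the slack handle at left, ends near (298,117) and (195,278). The tight one, higher in the scene view, is at right with ends (390,290) and (548,412). Cover corners are at (240,48), (632,340), (460,578) and (62,270), and the pot is at (88,445).

```bash
cat > h.py <<'E'
from cell import robot, vision
import numpy as np
def ray(d,uv,z):
    R=np.array(d["R"]);t=np.array(d["t"]);c=-R.T@t
    v=R.T@np.linalg.inv(d["intrinsics"])@np.array([uv[0],uv[1],1.]);return c+v*(z-c[2])/v[2]
def proj(d,X):
    p=np.array(d["intrinsics"])@(np.array(d["R"])@X+d["t"]);return p[:2]/p[2]
E
python3 - <<'E'
from h import *
t=vision.snapshot("top");s=vision.snapshot("scene")
c1=lambda u,v:((u+.5)/4.6-.5+265,(v+.5)/4.6-.5+195)
c2=lambda u,v:((u+.5)/4.6-.5+220,(v+.5)/4.6-.5+175)
def P(n,d,uv,z):
    p=ray(d,uv,z);print(n,p.round(4));return p
cs=[P("corner",t,c1(*q),.05) for q in((240,48),(632,340),(460,578),(62,270))]
print("ctr",np.mean(cs,0),[np.linalg.norm(cs[i]-cs[i-1]).round(3) for i in range(4)],"yaw of long",np.arctan2(*(cs[0]-cs[1])[1::-1]))
for n,a,b,z in(("slack",(298,117),(195,278),.11),("tight",(390,290),(548,412),.125)):
    A=P(n,t,c1(*a),z);B=P(n,t,c1(*b),z);print("mid",(A+B)/2,"ang",np.arctan2(*(A-B)[1::-1]),np.linalg.norm(A-B))
for n,a,b,z in(("slackS",(433,82),(520,175),.108),("tightS",(120,162),(315,122),.123)):
    A=P(n,s,c2(*a),z);B=P(n,s,c2(*b),z);print("mid",(A+B)/2,"ang",np.arctan2(*(A-B)[1::-1]),np.linalg.norm(A-B))
P("pot",t,c1(88,445),.04);P("bottle tip",t,(333,137),.152)
# flange circles centres
P("fl slack",t,c1(247,230),.052);P("fl tight",t,c1(447,384),.052)
P("flS slack",s,c2(471,262),.052);P("flS tight",s,c2(224,325),.052)
E
```

```text
corner [0.6999 0.0232 0.05  ]
corner [ 0.6051 -0.1309  0.05  ]
corner [ 0.5128 -0.076   0.05  ]
corner [0.6088 0.0791 0.05  ]
ctr [ 0.6066365 -0.0261638  0.05     ] [np.float64(0.107), np.float64(0.181), np.float64(0.107), np.float64(0.182)] yaw of long 1.0193010477548596
slack [ 0.6602 -0.0015  0.11  ]
slack [0.6001 0.0277 0.11  ]
mid [0.63013064 0.01309857 0.11      ] ang -0.45172103431708704 0.06675802187735305
tight [ 0.6003 -0.0382  0.125 ]
tight [ 0.5651 -0.0939  0.125 ]
mid [ 0.58265348 -0.06604218  0.125     ] ang 1.0075054769817593 0.06591554132747414
slackS [0.6037 0.0278 0.108 ]
slackS [ 0.6626 -0.0052  0.108 ]
mid [0.63315877 0.01130676 0.108     ] ang 2.6298302982343404 0.06750422755763039
tightS [ 0.5696 -0.0959  0.123 ]
tightS [ 0.6037 -0.0387  0.123 ]
mid [ 0.58661366 -0.06730773  0.123     ] ang -2.1085754429125125 0.06653896551545994
pot [0.5469 0.0627 0.04  ]
bottle tip [0.7829 0.0063 0.152 ]
fl slack [0.6305 0.0131 0.052 ]
fl tight [ 0.5815 -0.0651  0.052 ]
flS slack [0.6321 0.0126 0.052 ]
flS tight [ 0.5872 -0.0692  0.052 ]
```

Slack bar centre is about (0.631, 0.0125) at angle about -0.48, which matches box centre + 46 mm. I'll go round inside the lamp at small radius.

Call:
carry_out(
  targets=[
    [[0.6,-6,-13.2,-7.5,0],[0.6,-6,-13.2,-7.5,0],[0.6,-6,-13.2,-7.5,0],[0.6,-6,-13.2,-7.5,0],[0.6,-6,-13.2,-7.5,0],[0.6,-15.2,-24.5,-8.5,0],[0.6,-15.2,-24.5,-8.5,0],[0.6,-15.2,-24.5,-8.5,0],[0.6,-15.2,-24.5,-8.5,0],[0.6,-15.2,-24.5,-8.5,0],[0.6,-29.3,-36.9,-7.5,0],[0.6,-29.3,-36.9,-7.5,0],[0.6,-29.3,-36.9,-7.5,0],[0.6,-29.3,-36.9,-7.5,0],[0.6,-29.3,-36.9,-7.5,0],[0.6,-29.3,-36.9,-7.5,0],[0.6,-42.5,-39.9,-4.5,0],[0.6,-42.5,-39.9,-4.5,0],[0.6,-42.5,-39.9,-4.5,0],[0.6,-42.5,-39.9,-4.5,0]],
  ],
  squeeze=50,
)

```text
clock: 1.87
ee_pos: [0.4526, -0.0307, 0.2482]
tool_rot: [0.202, 0.979, -0.0, -0.001]
ft_force: [1.0, -0.2, -1.5]
grip_width: 0.0374
grasp_force: 0.0
```

Call:
carry_out(
  targets=[
    [[0.6,-14.9,11.1,4,0.07],[0.6,-14.9,11.1,4,0.07],[0.6,-14.9,11.1,4,0.07],[0.6,-14.9,11.1,4,0.07],[0.6,-14.9,11.1,4,0.07],[0.6,-14.9,11.1,4,0.07],[0.6,-14.9,11.1,9,0.07],[0.6,-14.9,11.1,9,0.07],[0.6,-14.9,11.1,9,0.07],[0.6,-14.9,11.1,9,0.07]],
  ],
)

```text
clock: 2.7
ee_pos: [0.6307, 0.0142, 0.1614]
tool_rot: [0.236, 0.972, 0.0, -0.0]
ft_force: [0.4, -0.4, 0.4]
grip_width: 0.0376
grasp_force: 0.0
```

Run:
```python
from h import *
import cv2
print({k:np.round(robot.state()[k],4).tolist() for k in("ee_pos","tool_rot","ft_force","joint_positions")})
t=vision.snapshot("top")["color"][170:320,250:420,::-1];s=vision.snapshot("scene")["color"][100:270,220:400,::-1]
o=[cv2.resize(i,(400,int(400*i.shape[0]/i.shape[1])),interpolation=cv2.INTER_CUBIC) for i in(t,s)]
h=max(i.shape[0] for i in o);o=[cv2.copyMakeBorder(i,0,h-i.shape[0],0,0,0) for i in o]
cv2.imwrite("pics/d1.png",np.hstack(o))
```

```text
{'ee_pos': [0.6307, 0.0142, 0.1614], 'tool_rot': [0.236, 0.9718, 0.0, -0.0001], 'ft_force': [0.3666, -0.3526, 0.3525], 'joint_positions': [-0.0356, 0.5159, 1.3235, 0.0001, 1.3023, -1.1299]}
```

View pics/d1.png

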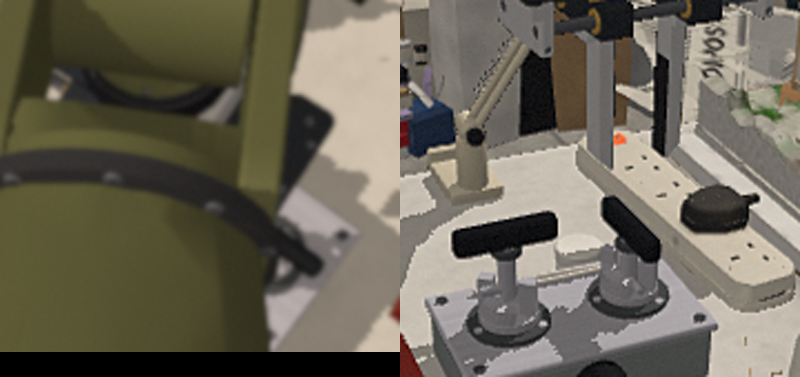

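The scene crop shows the open fingers at (600,160) and (665,155), straddling the slack bar at (630,228). I'll descend and close.

Call:
carry_out(
  targets=[
    [[0.6,0,0,2,0],[0.6,0,0,4,0],[0.6,0,0,5,0],[0.6,0,0,6,0],[0.6,0,0,6.6,0],[0.6,0,0,6.6,0],[0.6,0,0,6.6,0],[1,0,0,6.6,0],[1,0,0,6.6,0],[1,0,0,6.6,0],[1,0,0,6.6,0],[1,0,0,6.6,0],[1,0,0,6.6,0],[1,0,0,6.6,0],[1,0,0,6.6,0]],
  ],
  squeeze=50,
)

```text
clock: 4.05
ee_pos: [0.631, 0.0132, 0.0951]
tool_rot: [0.236, 0.972, -0.0, 0.0]
ft_force: [-2.4, -2.5, 5.6]
grip_width: 0.0195
grasp_force: 50.0
```

Opening 19.5 mm is larger than the 14 mm bar, so I'll check.

Call:
carry_out(
  targets=[
    [[1,0,0,0,0],[1,0,0,0,0],[1,0,0,0,0]],
  ],
)

```text
clock: 4.3
ee_pos: [0.631, 0.0132, 0.0951]
tool_rot: [0.236, 0.972, -0.0, 0.0]
ft_force: [-2.5, -2.8, 5.2]
grip_width: 0.0193
grasp_force: 50.0
```

Run:
```python
from h import *
import cv2
s=robot.state();print({k:np.round(s[k],4).tolist() for k in("ee_pos","ft_force","ft_torque","grip_width")})
s=vision.snapshot("scene")["color"][150:270,220:380,::-1]
cv2.imwrite("pics/e1.png",cv2.resize(s,None,fx=5,fy=5,interpolation=cv2.INTER_CUBIC))
```

```text
{'ee_pos': [0.631, 0.0132, 0.0951], 'ft_force': [-2.4786, -2.788, 5.168], 'ft_torque': [-0.5747, 0.4468, 0.0782], 'grip_width': 0.0193}
```

View pics/e1.png

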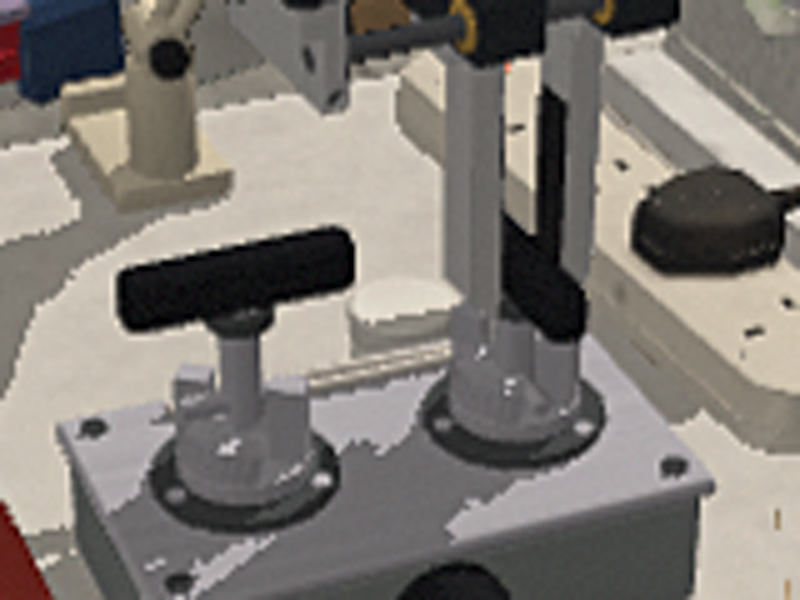

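The fingers are on the 20 mm hub just under the bar (the same hub is visible under the tight handle at (240,320)). I'll open, rise 6 mm and regrip on the bar itself.

Call:
carry_out(
  targets=[
    [[0.65,0,0,0,0],[0.65,0,0,0,0],[0.65,0,0,0,0],[0.65,0,0,-0.6,0],[0.65,0,0,-0.6,0],[0.65,0,0,-0.6,0],[1,0,0,-0.6,0],[1,0,0,-0.6,0],[1,0,0,-0.6,0],[1,0,0,-0.6,0],[1,0,0,-0.6,0],[1,0,0,-0.6,0],[1,0,0,-0.6,0]],
  ],
  squeeze=55,
)

```text
clock: 5.43
ee_pos: [0.6307, 0.0133, 0.1004]
tool_rot: [0.236, 0.972, -0.0, -0.0]
ft_force: [-0.8, -1.8, 0.4]
grip_width: 0.0135
grasp_force: 55.0
```

Call:
carry_out(
  targets=[
    [[1,0,0,-0.3,0],[1,0,0,-0.6,0],[1,0,0,-0.9,0],[1,0,0,-1.2,0],[1,0,0,-1.5,0],[1,0,0,-1.5,0],[1,0,0,-1.5,0],[1,0,0,-1.5,0]],
  ],
)

```text
clock: 6.1
ee_pos: [0.6306, 0.0134, 0.1152]
tool_rot: [0.236, 0.972, -0.0, -0.0]
ft_force: [-0.0, -2.0, -8.2]
grip_width: 0.0133
grasp_force: 55.0
```

The screw is up and the wrist reads -8 N, which matches the spring. I'll turn it clockwise now.

Call:
carry_out(
  targets=[
    [[1,0,0,0,0.08],[1,0,0,0,0.16],[1,0,0,0,0.24],[1,0,0,0,0.32],[1,0,0,0,0.4],[1,0,0,0,0.48],[1,0,0,0,0.56],[1,0,0,0,0.64],[1,0,0,0,0.72],[1,0,0,0,0.8],[1,0,0,0,0.88],[1,0,0,0,0.96],[1,0,0,0,1.04],[1,0,0,0,1.12],[1,0,0,0,1.2],[1,0,0,0,1.2]],
  ],
)

```text
clock: 7.43
ee_pos: [0.6314, 0.0138, 0.1156]
tool_rot: [0.745, 0.667, 0.001, 0.0]
ft_force: [4.9, -0.3, -9.3]
grip_width: 0.0138
grasp_force: 55.0
```

Call:
carry_out(
  targets=[
    [[1,0,0,0,0.08],[1,0,0,0,0.16],[1,0,0,0,0.24],[1,0,0,0,0.32],[1,0,0,0,0.4],[1,0,0,0,0.46],[1,0,0,0,0.52],[1,0,0,0,0.56],[1,0,0,0,0.6],[1,0,0,0,0.6],[1,0,0,0,0.6]],
  ],
)

```text
clock: 8.35
ee_pos: [0.6318, 0.0135, 0.1158]
tool_rot: [0.907, 0.42, 0.001, 0.001]
ft_force: [8.6, -2.4, -9.3]
grip_width: 0.0139
grasp_force: 55.0
```

Run:
```python
from h import *
s=robot.state();print({k:np.round(s[k],4).tolist() for k in("ee_pos","tool_rot","ft_force","ft_torque","joint_positions")})
```

```text
{'ee_pos': [0.6318, 0.0135, 0.1158], 'tool_rot': [0.9074, 0.4203, 0.0012, 0.0006], 'ft_force': [8.5563, -2.4174, -9.315], 'ft_torque': [-0.4677, -1.443, -0.0226], 'joint_positions': [-0.0366, 0.5589, 1.3681, 0.0001, 1.2119, 0.6666]}
```

Call:
carry_out(
  targets=[
    [[1,0,0,0,0.03],[1,0,0,0,0.06],[1,0,0,0,0.09],[1,0,0,0,0.12],[1,0,0,0,0.12],[1,0,0,0,0.12]],
  ],
)

```text
clock: 8.85
ee_pos: [0.6317, 0.0135, 0.1158]
tool_rot: [0.931, 0.366, 0.001, 0.001]
ft_force: [7.3, -3.2, -8.5]
grip_width: 0.0133
grasp_force: 56.3
```

Run:
```python
from h import *
s=robot.state();print({k:np.round(s[k],4).tolist() for k in("ee_pos","tool_rot","ft_force","ft_torque","joint_positions")})
```

```text
{'ee_pos': [0.6317, 0.0135, 0.1158], 'tool_rot': [0.9307, 0.3658, 0.0011, 0.0007], 'ft_force': [7.2647, -3.1611, -8.5029], 'ft_torque': [-0.5515, -1.3479, 0.8816], 'joint_positions': [-0.0365, 0.5589, 1.3681, -0.0004, 1.212, 0.7856]}
```

The moment reads 0.88 N m, so it's against the stop. I'll release and rise.

Call:
carry_out(
  targets=[
    [[0.65,0,0,0,0],[0.65,0,0,0,0],[0.65,0,0,0,0],[0.65,0,0,0,0],[0.65,0,0,0,0],[0.65,0,0,-2,0],[0.65,0,0,-5,0],[0.65,0,0,-9,0],[0.65,0,0,-12,0],[0.65,0,0,-12,0],[0.65,0,0,-12,0]],
  ],
)

```text
clock: 9.77
ee_pos: [0.6313, 0.0135, 0.2371]
tool_rot: [0.931, 0.364, 0.002, 0.001]
ft_force: [0.1, 1.1, -1.0]
grip_width: 0.0328
grasp_force: 0.0
```

Run:
```python
from h import *
import cv2
s=vision.snapshot("scene")["color"][150:310,220:440,::-1]
cv2.imwrite("pics/f1.png",cv2.resize(s,None,fx=3.6,fy=3.6,interpolation=cv2.INTER_CUBIC))
```

```text
(no output)
```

View pics/f1.png

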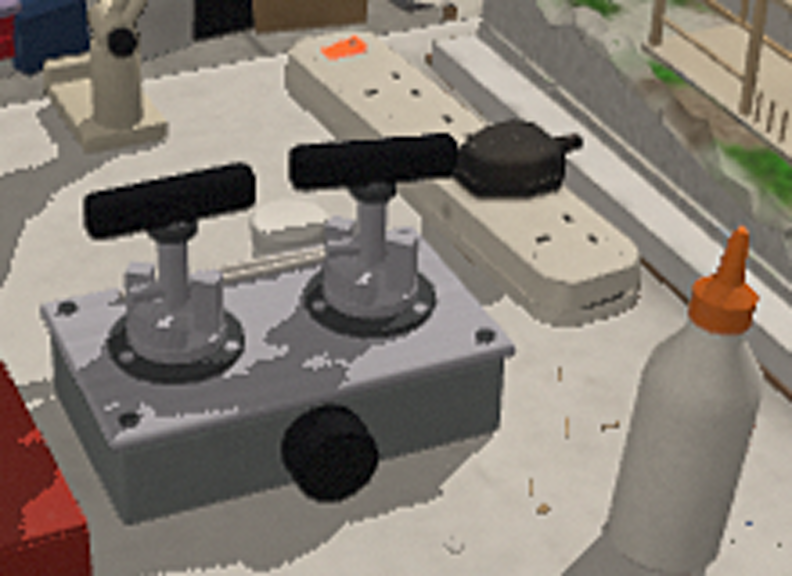

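The picture shows the driven handle at (373,161), as high as the tight one, with the bottle, pot and tweezers in place. I'll do a quick angle check before handing in.

Run:
```python
from h import *
s=vision.snapshot("scene")
c=lambda u,v:(u/3.6+220,v/3.6+150)
A=ray(s,c(298,167),.123);B=ray(s,c(450,155),.123);print((A+B)/2,np.linalg.norm(A-B),np.arctan2(*(B-A)[1::-1]),"expected ~0.78 or 0.74")
```

```text
[0.63578174 0.00987975 0.123     ] 0.0662208273435302 0.8032117890114348 expected ~0.78 or 0.74
```

```bash
python3 -c "
from cell import job_done
print(job_done())"
```

```text
the job is handed in; nothing more can be done
None
```

The slack screw was pulled clear of its notch, driven about 1.9 rad clockwise until the wrist moment jumped to 0.88 N m at the stop, and let go; it stayed up at the tight handle's height, nothing else was seen to move, and the job is handed in at about 10 s.

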